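# Present a display board over the end of the staging ledge

## Task

A display board lies askew on the raised metal ledge. With the fingertips, first push the larger of the two boards on the ledge back until its long side lies along the back fence, then slide it along the fence towards the open end (the right-hand end, without a stop) until about a third of its length sticks out, so that the next fitter can take it by the edge. Only push it, never pinch or lift it, leave it lying flat against the fence, and leave the smaller board and the other things on the bench where they are.

Things in the scene. Friction and masses are not known exactly. Their poses are not given: they have to be found in the camera images.
- ledge: Raised ledge fixed to the bench: bare metal plate 130 mm deep (x) by 380 mm long (y), top 40 mm above the bench. Origin: centre of its underside, on the bench; x points to the back fence, y along the ledge to the end stop (left seen from the robot). Fence and stop rise 16 mm above the plate; fence 10 mm thick, front face at x = 55 mm; stop's inner face at y = 180 mm. Front and -y end are open.
- ledge_end (a point): Point on the top face at the open end's edge (ledge x = +30 mm, y = -190 mm, z = 40 mm); axes as the ledge's. A board flush with the fence has its centre at x = 0 in this frame.
- board: The larger display board, loose: flat green circuit board with a black display, 49 mm (x) by 94 mm (y) by 6 mm thick, about 0.04 kg. Origin: centre of its underside; z up. It starts flat on the ledge, clear of the fence, askew by up to 0.3 rad (its y roughly along the ledge's y). Its sides may be pushed anywhere.
- board_edge (a point): Middle of the board's leading short edge (board y = -47 mm), at its underside: the edge that must come out over the open end. Axes as the board's.
- small_board: The smaller board, 38 x 72 x 6 mm, loose, otherwise like the larger one; it lies at the front of the ledge near the open end, beside the way along the fence; leave it. Origin: centre of its underside.
- tape: Red roll of tape lying flat on the bench in front of the ledge, 64 mm across, 18 mm high; origin: centre of its underside. Leave it.
- dish: Round steel dish of screws on the bench in front of the ledge, 66 mm across, 18 mm high; origin: centre of its underside. Leave it.
- screwdriver: Screwdriver with red handle lying behind the ledge, 165 mm long (its y), 21 mm thick; origin: centre of its underside. Leave it.
- cutters: Flush cutters lying behind the ledge, 43 x 121 x 10 mm; origin: centre of the underside. Leave them.
- glue: Small white glue bottle with red nozzle standing behind the ledge, 40 mm across, 128 mm tall; origin: centre of its underside. Leave it.
Mind the look-alikes: they are no part of the job. Leave any pink look-alike of the board alone.

How it is judged:
By the outcome, as a careful person would: the job done as asked, in the order asked, and still so for the second after the job is handed in, with the robot touching nothing.
It also fails if it takes over 45 s, if anything falls off the work surface, if the arm or the gripper's body presses on something with over 40 N, if the wrist force passes 120 N, or if a joint passes its speed limit or range.

## Robot

A 7-joint arm with a two-finger parallel gripper is mounted at the origin on the work surface; the furniture and walls round the work are solid. World frame = base frame: x ahead of the robot, y to its left, z up, the work surface at z = 0. Lengths are in mm, angles in rad, forces in N, time in s.
With the tool pointing down it reaches from about 400 to 875 mm from the base axis. Payload 19.3 kg.
Tool frame: the origin (TCP) lies at the very end of the fingers, on their centre line; the grasp point (between the pads) lies 19 mm behind it; z points along the fingers, y is the line along which they close (so a half turn about z gives the same grasp; the last joint's range is limited). The gripper opens to 85 mm and grips with 20 to 120 N. Pads are 22 mm wide; open, the fingers measure 114 mm over their backs; the gripper's body (76 mm by 85 mm) begins 54 mm behind the grasp point. The pads swing forward as they close: fully open they stand 13 mm farther back than shut.
Start: joints at [1.119, 0.521, -0.036, 1.599, 0.021, 1.021, -0.113], TCP at [232.842, -579.999, 231.291] pointing down, gripper open.
Joint ranges: [-2.91, 2.91], [-0.3, 2.13], [-1.5, 1.42], [0.17, 2.43], [-1.26, 4.41], [0.16, 1.93], [-2.52, 2.52]. Speed limits (rad/s): [1.89, 1.89, 2.39, 2.39, 3.01, 3.01, 3.01].

## Interface

Orientations are given as [roll, pitch, yaw] about the fixed x, y, z axes, in that order (R = Rz(yaw) Ry(pitch) Rx(roll)).
In Python, from bench import monitor, get_image, r, cut_out, tip_of gives the robot as it stands.
- The arm moves only by the tool carry_out, never from a script. Its argument "steps" is a list of rows, each a list of 7 numbers: the shift along the tool's x, y, z as a fraction of full scale, then the turn, a rotation vector about the tool's x, y, z as a fraction of full scale, then the closure, from -1 (fully open) to 1 (shut). In form: [[x, y, z, rx, ry, rz, hand], ...]. A call has 1 to 12 rows; each row is the pose to reach, as a shift and turn from the pose commanded when the call began, along the tool's axes at that moment; what a row does not reach only later rows make up. Full scale, the value 1, is 50 cm for a shift and 90 degrees for a turn. A row lasts 1/8 s, in which the tool goes at most 62.5 mm and 10.7 degrees, less where a joint would pass 70% of its speed; a pose out of reach is approached as far as the arm can. A call with a number of a shift or a turn outside -1 to 1 is refused whole. A call with a gripper value outside its range is refused whole. The fingers move at their own pace and stop on an object; the grip force is fixed at half the most. Time passes only in rows, so rows that repeat a pose let the fingers close. It gives the time, the measured TCP pose, the force, the opening and the grip force at its end, in the units of the state.
- monitor.observe(): the state, without advancing time (a new reading comes with each control period).
- get_image(name): name is "side" or "top" or "wrist"; returns a dict with "img" (480x640x3 uint8, red, green, blue), "intrinsics" (3x3 intrinsics, pixels), "k1" (the pictures are not rectified: a ray, as slopes to the right and down, at radius r is drawn at 1 + k1 r^2 times it, then the intrinsics apply), "position" and "rotation" of the camera in the world. Camera axes: x right, y down, z forward; pixel columns grow to the right and rows downward; lengths in mm; the calibration is good to about 2 mm. A picture is of the moment at which its call begins. There is no depth.
- r.close_job(): hands the job in; it is judged then, once.
Trained networks look in a picture, given as the dict that the camera call returned (one of the last four; its "shot" number tells which), for a name from the list of things; names that differ only in an ending like _2 or _b are one class to them, and where a whole thing is asked for, a point or a joint stands for the part that bears it (a point fixed in the world has none). Each returns a list of dicts, best first, with "conf" (0 to 1); they miss things now and then, are a little off and sometimes report something else, mostly with a low value. They report only what shows in the picture. A call takes as long as a camera call. They do not tell look-alikes from the thing itself.
- cut_out(picture, target): "region" (480x640 bool, what is visible of it) and "location" ([column, row] as shares, 0 to 1, of the picture: columns of its width, rows of its height, amid what is visible of it).
- tip_of(picture, target): "location" ([column, row] as shares, 0 to 1, of the picture: columns of its width, rows of its height: a listed point, or the origin of a listed thing).
The state is a dict: "time": time; "joint_positions": joint angles; "dq": joint speeds; "joint_torque": joint torques, N m; "tcp_pos": TCP position; "tcp_rot": TCP orientation; "ft_force": force on the tool from outside, world axes, zero at the start; "wrist_torque": the same for the moment, N m; "grip_width": finger opening in mm; "finger_force": force on a finger pad.
Only numpy, scipy, OpenCV 4.12 (cv2) and the standard library are available. Lean on these libraries where they do the work, as an engineer would, in place of code of your own. Each camera call takes 0.05 s, during which the arm holds its last target. There are 200 camera calls.

## Working session

There is one attempt and no reset: what is moved stays moved. The work goes in short steps, Python scripts to look and compute and a tool call to move; the robot and the scene stay as the last step left them, time stands still between calls to the robot, and variables do not carry over. Pictures are saved under pics/ and viewed, at most 11 in all, crops included, and the job is handed in when it is done.

Besides the shell and the picture viewer there is one more tool, called after "Request:" in YAML: its name, and indented under it one key for each argument. carry_out: Moves the arm, as the interface text tells. Its arguments: {"type":"object","properties":{"steps":{"type":"array"}},"required":["steps"]}

```bash
mkdir -p pics; cat > h.py <<'E'
import numpy as np, cv2
from bench import monitor, get_image, r, cut_out, tip_of
def ray(p,uv):
    K=np.array(p["intrinsics"]);k=p["k1"]
    d=np.array([(uv[0]-K[0,2])/K[0,0],(uv[1]-K[1,2])/K[1,1]]);s=d.copy()
    for _ in range(20): s=d/(1+k*(s@s))
    return np.array(p["rotation"])@np.array([s[0],s[1],1.])
def at(p,uv,z):
    d=ray(p,uv);c=np.array(p["position"]);return c+d*(z-c[2])/d[2]
def px(p,X):
    K=np.array(p["intrinsics"]);c=np.array(p["rotation"]).T@(np.array(X,float)-np.array(p["position"]))
    s=c[:2]/c[2];s=s*(1+p["k1"]*(s@s));return np.array([K[0,0]*s[0]+K[0,2],K[1,1]*s[1]+K[1,2]])
def save(p,n): cv2.imwrite("pics/"+n,p["img"][:,:,::-1])
E
python3 - <<'E'
from h import *
np.set_printoptions(precision=3,suppress=True)
s=monitor.observe();print({k:s[k] for k in("time","tcp_pos","tcp_rot","grip_width","ft_force")})
for n in("top","side"):
    p=get_image(n);save(p,n+"0.png");print(n,np.array(p["position"]),p["intrinsics"][0][0],p["k1"],np.array(p["rotation"]).tolist())
    for t in("ledge","board","small_board","tape","glue"):
        for d in cut_out(p,t)[:4]:
            m=d["region"].astype(np.uint8);uv=np.array(d["location"])*[640,480]
            q=cv2.minAreaRect(cv2.findNonZero(m)) if m.any() else None
            print(t,round(d["conf"],2),uv,at(p,uv,46),q)
    for t in("ledge_end","board_edge","ledge"):
        for d in tip_of(p,t)[:3]: uv=np.array(d["location"])*[640,480];print("tip",t,round(d["conf"],2),uv,at(p,uv,0 if t=="ledge" else 40))
E
```

```text
{'time': 0.0, 'tcp_pos': array([ 232.718, -579.73 ,  230.729]), 'tcp_rot': array([-3.14 ,  0.   ,  0.382]), 'grip_width': 85.34080465026928, 'ft_force': array([-0.102, -0.379,  0.59 ])}
top [ 349.101   48.3   1073.466] 464.85917883411986 0.009462945118791102 [-2.907715204507838, -0.006926267266558428, -1.4243322294844794]Traceback (most recent call last):
  File "<stdin>", line 10, in <module>
  File "h.py", line 9, in at
    d=ray(p,uv);c=np.array(p["position"]);return c+d*(z-c[2])/d[2]
                                                              ~^^^
IndexError: invalid index to scalar variable.
```

```bash
sed -i 's/np.array(p\["rotation"\])/rot(p)/; ' h.py; cat >> h.py <<'E'
from scipy.spatial.transform import Rotation as Ro
def rot(p):
    a=np.array(p["rotation"]);return a if a.ndim==2 else Ro.from_euler("xyz",a).as_matrix()
E
python3 - <<'E'
from h import *
np.set_printoptions(precision=1,suppress=True)
for n in("top","side"):
    p=get_image(n);save(p,n+"0.png");print(n,np.array(p["position"]),p["rotation"])
    for t in("ledge","board","small_board","tape","glue"):
        for d in cut_out(p,t)[:4]:
            m=d["region"].astype(np.uint8);uv=np.array(d["location"])*[640,480]
            print(t,round(d["conf"],2),uv,at(p,uv,46))
            if m.any() and t!="glue":
                for c in cv2.boxPoints(cv2.minAreaRect(cv2.findNonZero(m))): print("   ",c,at(p,c,46))
    for t in("ledge_end","board_edge","ledge"):
        for d in tip_of(p,t)[:3]: uv=np.array(d["location"])*[640,480];print("tip",t,round(d["conf"],2),uv,at(p,uv,0 if t=="ledge" else 40))
E
```

```text
top [ 349.1   48.3 1073.5] [-2.9 -0.  -1.4]
ledge 0.71 [335.8 262.2] [554.8  33.6  46. ]
    [247.3 286.1] [472.3 220.7  46. ]
    [249.7 226.7] [607.8 240.   46. ]
    [419.3 233.7] [ 648.8 -146.1   46. ]
    [416.9 293.1] [ 512.3 -153.9   46. ]
board 0.96 [449.4 211.2] [ 712.6 -209.8   46. ]
    [429.2 207.9] [ 713.6 -162.9   46. ]
    [466.9 198.5] [ 749.4 -247.5   46. ]
    [471.9 218.8] [ 702.1 -262.7   46. ]
    [434.3 228.2] [ 666.8 -178.8   46. ]
board 0.79 [321.4 257.9] [559.9  67.1  46. ]
    [295.8 250.7] [567.8 126.8  46. ]
    [337.5 241.4] [603.1  36.3  46. ]
    [342.4 263.4] [554.5  18.6  46. ]
    [300.7 272.6] [519.8 108.1  46. ]
board 0.61 [202.  242.3] [555.7 340.3  46. ]
    [191.  222.6] [597.6 374.6  46. ]
    [211.9 220.1] [610.5 328.5  46. ]
    [216.5 258.5] [523.7 300.4  46. ]
    [195.6 261. ] [511.2 345.6  46. ]
small_board 0.89 [401.5 281.3] [ 533.5 -117.3   46. ]
    [382. 272.] [548.  -71.9  46. ]
    [415. 272.] [ 558.9 -145.1   46. ]
    [415. 290.] [ 518.5 -149.1   46. ]
    [382. 290.] [507.7 -76.5  46. ]
tape 0.71 [280.6 298.4] [456.3 143.1  46. ]
[... 1277 characters left out ...]
.84 [262.1 239.5] [ 537.8 -103.8   46. ]
    [245. 233.] [ 517.2 -145.2   46. ]
    [277. 233.] [512.  -74.6  46. ]
    [277. 245.] [554.5 -68.9  46. ]
    [245. 245.] [ 559.6 -137.2   46. ]
tape 0.81 [367.3 225.7] [469.4 125.4  46. ]
    [355.9 231. ] [491.4  99.6  46. ]
    [356.4 219.4] [446.6 100.7  46. ]
    [383.4 220.7] [446.7 162.9  46. ]
    [382.9 232.2] [491.4 159.9  46. ]
glue 0.64 [261.7 313.4] [755.8 -70.2  46. ]
tip ledge_end 0.73 [237.5 262.8] [ 611.9 -143.7   40. ]
tip board_edge 0.72 [369.5 234. ] [492.4 130.3  40. ]
tip board_edge 0.66 [323.2 257.9] [583.2  31.9  40. ]
tip board_edge 0.56 [212.6 306.8] [ 740.5 -165.5   40. ]
tip ledge 0.66 [328.5 264.5] [556.8  42.5   0. ]
```

View pics/top0.png

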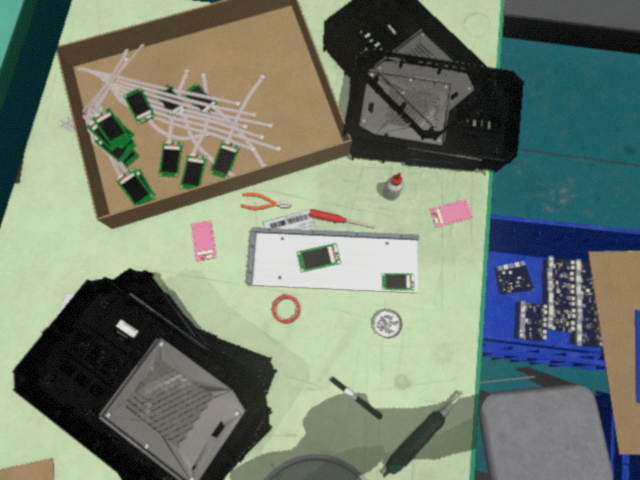

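View pics/side0.png

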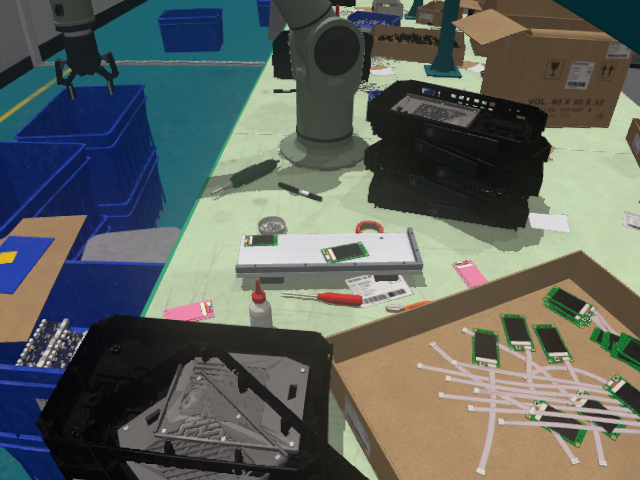

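The top picture shows the larger board on the ledge at about (320,258). These could be taken for it:
- the small board at (398,281)
- pink look-alikes at (203,241) and (450,213)
- green boards in the carton, around (110–225, 90–185)

I choose (320,258). In the side picture the open end is at the left, at about (237,262). Next I'll fit the poses.

```bash
cat >> h.py <<'E'
from scipy.optimize import minimize
def boxpts(x,y,a,boxes):
    P=[]
    for b in boxes:
        for i in b[0]:
            for j in b[1]:
                for k in b[2]: P.append([x+np.cos(a)*i-np.sin(a)*j,y+np.sin(a)*i+np.cos(a)*j,k])
    return P
LED=[((-65,65),(-190,190),(0,40)),((55,65),(-190,190),(40,56)),((-65,65),(180,190),(40,56))]
def bd(w,l): return [((-w/2,w/2),(-l/2,l/2),(40,46))]
def sil(p,q,boxes):
    m=np.zeros((480*4,640*4),np.uint8)
    for b in boxes:
        c=np.array([px(p,X) for X in boxpts(*q,[b])])
        cv2.fillConvexPoly(m,cv2.convexHull(np.round((c+.5)*4).astype(np.int32)),1)
    return cv2.resize(m*255,(640,480),interpolation=cv2.INTER_AREA)/255.
def fit(views,q0,boxes):
    def f(v):
        q=(v[0],v[1],v[2]/200);return sum(np.abs(sil(p,q,boxes)-m).sum()/m.sum() for p,m in views)
    v0=np.array([q0[0],q0[1],q0[2]*200])
    S=np.vstack([v0]+[v0+8*e for e in np.eye(3)])
    for _ in range(2):
        o=minimize(f,v0,method="Nelder-Mead",options=dict(initial_simplex=S,xatol=.1,fatol=1e-4));v0=o.x;S=np.vstack([v0]+[v0-5*e for e in np.eye(3)])
    return np.array([o.x[0],o.x[1],o.x[2]/200]),o.fun
def mask(p,t,xy,z=43):
    u=px(p,[*xy,z]);c=[d for d in cut_out(p,t) if np.hypot(*(np.array(d["location"])*[640,480]-u))<25]
    return c[0]["region"].astype(float) if c else None
def inl(q,L): 
    d=np.array(q[:2])-L[:2];c,s=np.cos(L[2]),np.sin(L[2]);return np.array([c*d[0]+s*d[1],-s*d[0]+c*d[1],q[2]-L[2]])
E
python3 - <<'E'
from h import *
np.set_printoptions(precision=3,suppress=True)
P=[get_image(n) for n in("top","side")]
L=None
for t,xy,a,B in(("ledge",(558,41),.1,LED),("board",(562,72),.35,bd(49,94)),("small_board",(533,-110),.1,bd(38,72))):
    V=[(p,mask(p,t,xy)) for p in P];V=[v for v in V if v[1] is not None]
    for W in(V,V[:1],V[1:]):
        q,e=fit(W,(*xy,a),B); 
        if L is None or t=="ledge": L=q if W is V else L
        print(t,len(W),q,e,inl(q,L))
p=P[0];save({"img":cv2.resize(p["img"][215:310,230:435],None,fx=3.8,fy=3.8,interpolation=cv2.INTER_CUBIC)},"crop.png")
E
```

```text
ledge 2 [560.978  39.938   0.108] 0.6353092363267662 [0. 0. 0.]
ledge 1 [562.567  39.403   0.103] 0.22023269562860298 [ 1.522 -0.702 -0.004]
ledge 1 [548.394  39.347   0.098] 0.3736963384107447 [-12.574   0.764  -0.009]
board 2 [561.681  74.358   0.378] 0.1958336026585063 [ 4.395 34.146  0.27 ]
board 1 [561.77   73.96    0.383] 0.05551443049129765 [ 4.441 33.74   0.275]
board 1 [563.414  76.023   0.373] 0.11963951513057498 [ 6.297 35.615  0.265]
small_board 2 [ 533.861 -107.246    0.157] 0.25647706270821313 [ -42.766 -143.421    0.049]
small_board 1 [ 533.855 -107.854    0.148] 0.0974055021248043 [ -42.837 -144.024    0.04 ]
small_board 1 [ 534.315 -107.086    0.164] 0.14755417956656347 [ -42.298 -143.31     0.057]
```

View pics/crop.png

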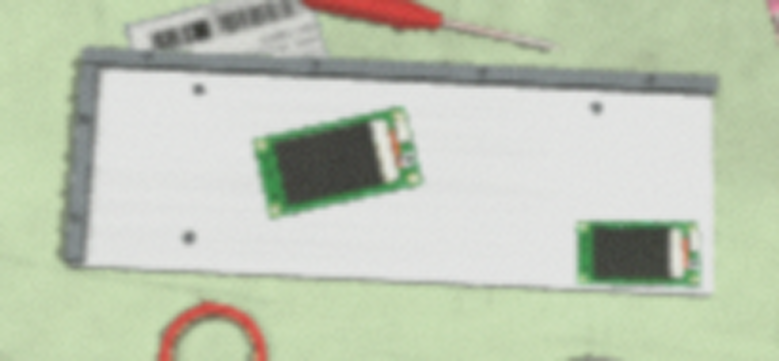

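The crop confirms the choice: the larger green board at crop (337,162), askew with its right end towards the fence. The small one is at crop (637,252), at the front near the open end. I'll refine the ledge pose from its corners.

```bash
python3 - <<'E'
from h import *
np.set_printoptions(precision=3,suppress=True)
p=get_image("top")
A=[((713,93),(55,-190)),((713,295),(-65,-190)),((102,70),(55,180)),((88,267),(-65,180))]
W=np.array([at(p,(230+c[0]/3.8,215+c[1]/3.8),40)[:2] for c,_ in A]);M=np.array([m for _,m in A],float)
a=np.linalg.svd((M-M.mean(0)).T@(W-W.mean(0)));R=(a[0]@a[2]).T
t=W.mean(0)-R@M.mean(0);L=np.array([*t,np.arctan2(R[1,0],R[0,0])])
print(L,W-(M@R.T+t))
for q in((561.8,74.1,.380),(533.9,-107.5,.15)):print(inl(q,L))
T=monitor.observe();print(T["tcp_pos"],inl([*T["tcp_pos"][:2],T["tcp_rot"][2]],L),T["time"])
E
```

```text
[560.37   37.94    0.106] [[ 1.18   0.458]
 [-1.255  1.244]
 [-0.081 -0.668]
 [ 0.156 -1.035]]
[ 5.236 35.807  0.274]
[ -41.662 -141.837    0.044]
[ 232.854 -579.989  231.288] [-390.863 -579.938    0.276] 1.45
```

Request:
carry_out:
  steps:
    - [0.2,-0.2,0,0,0,0.088,1]
    - [0.4,-0.4,0,0,0,0.176,1]
    - [0.6,-0.6,0,0,0,0.176,1]
    - [0.815,-0.794,0,0,0,0.176,1]
    - [0.815,-0.794,0,0,0,0.176,1]
    - [0.815,-0.794,0,0,0,0.176,1]
    - [0.815,-0.794,0,0,0,0.176,1]
    - [0.815,-0.794,0,0,0,0.176,1]
    - [0.815,-0.794,0,0,0,0.176,1]
    - [0.815,-0.794,0,0,0,0.176,1]
    - [0.815,-0.794,0,0,0,0.176,1]
    - [0.815,-0.794,0,0,0,0.176,1]

```text
time: 2.95
tcp_pos: [462.7, -61.1, 231.3]
tcp_rot: [3.141, 0.0, 0.103]
ft_force: [0.0, -0.5, -0.4]
grip_width: 0.1
finger_force: 0.0
```

Request:
carry_out:
  steps:
    - [0.05,-0.12,0.04,0,0,0,1]
    - [0.095,-0.24,0.1,0,0,0,1]
    - [0.095,-0.267,0.16,0,0,0,1]
    - [0.095,-0.267,0.16,0,0,0,1]
    - [0.095,-0.267,0.16,0,0,0,1]

```text
time: 3.58
tcp_pos: [496.6, 76.4, 151.9]
tcp_rot: [3.141, -0.0, 0.103]
ft_force: [-0.3, -1.4, 0.2]
grip_width: 0.1
finger_force: 0.0
```

```bash
cat > look.py <<'E'
from h import *
import sys
np.set_printoptions(precision=3,suppress=True)
L=np.array([560.4,38.2,.106])
T=monitor.observe();print("tcp",T["tcp_pos"],inl([*T["tcp_pos"][:2],T["tcp_rot"][2]],L),"F",T["ft_force"],T["time"])
bx,by,ba=map(float,sys.argv[2:5]) # guess in ledge frame
c,s=np.cos(.106),np.sin(.106);xy=(L[0]+c*bx-s*by,L[1]+s*bx+c*by)
for n in("wrist","top","side"):
    p=get_image(n)
    if n==sys.argv[5]: save(p,sys.argv[1])
    m=mask(p,"board",xy)
    if m is None: print(n,"none");continue
    q,e=fit([(p,m)],(*xy,L[2]+ba),bd(49,94));print(n,inl(q,L),round(e,3))
    m=mask(p,"small_board",(533.9,-107.5))
    if m is not None: q,e=fit([(p,m)],(533.9,-107.5,.15),bd(38,72));print("   small",inl(q,L),round(e,3))
E
python3 look.py w1.png 5 35 .27 wrist
```

```text
tcp [496.584  76.387 151.873] [-59.418  44.724  -0.003] F [-0.346 -1.444  0.243] 3.575
wrist [ 4.848 36.819  0.263] 0.039
   small [ -42.859 -142.104    0.024] 0.111
top none
side [ 6.672 36.231  0.255] 0.19
   small [ -42.38  -141.801    0.053] 0.144
```

View pics/w1.png

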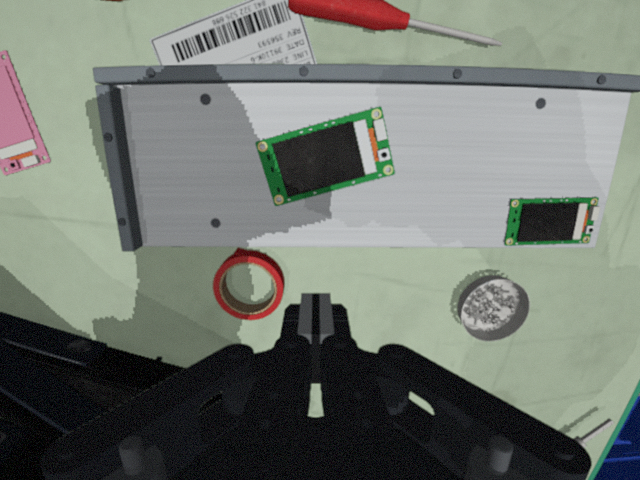

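The wrist view shows the larger board at (325,155) clear of the fence, with the fingers at (316,310) in front of it. I'll descend in front and push back.

Request:
carry_out:
  steps:
    - [0.018,0,0.1,0,0,0,1]
    - [0.018,0,0.19,0,0,0,1]
    - [0.018,0,0.219,0,0,0,1]
    - [0.018,0,0.219,0,0,0,1]

```text
time: 4.47
tcp_pos: [505.1, 79.0, 42.0]
tcp_rot: [3.141, 0.001, 0.105]
ft_force: [-0.2, -0.7, -0.3]
grip_width: -0.0
finger_force: 0.0
```

Request:
carry_out:
  steps:
    - [0.01,0,0,0,0,0,1]
    - [0.02,0,0,0,0,0,1]
    - [0.03,0,0,0,0,0,1]
    - [0.04,0,0,0,0,0,1]
    - [0.05,0,0,0,0,0,1]
    - [0.058,0,0,0,0,0,1]
    - [0.066,0,0,0,0,0,1]
    - [0.073,0,0,0,0,0,1]
    - [0.08,0,0,0,0,0,1]
    - [0.08,0,0,0,0,0,1]

```text
time: 5.72
tcp_pos: [545.3, 83.2, 41.8]
tcp_rot: [-3.142, -0.0, 0.105]
ft_force: [-0.8, 0.9, 0.1]
grip_width: -0.2
finger_force: 0.0
```

```bash
python3 look.py w2.png 28 37 0.05 wrist
```

```text
tcp [545.276  83.162  41.787] [-10.282  46.31   -0.001] F [-0.845  0.885  0.105] 5.725
wrist [26.872 29.753  0.026] 0.07
top none
side [17.549 29.06   0.105] 0.603
   small [ -41.767 -142.078    0.044] 0.273
```

View pics/w2.png

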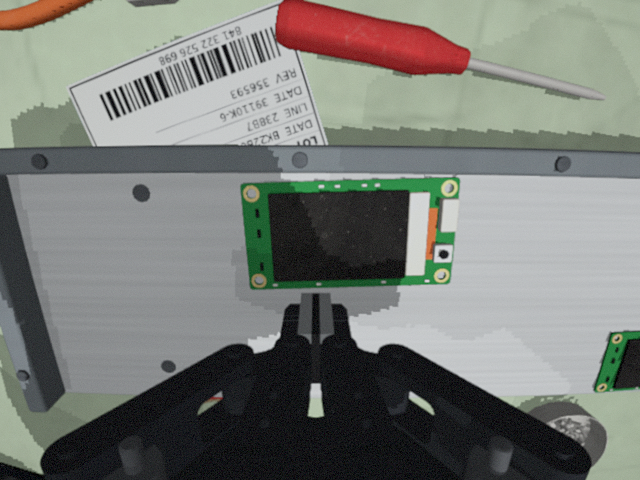

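The board is nearly flush, with a small gap at its left end (245,182). I'll push on gently.

Request:
carry_out:
  steps:
    - [0.004,0,0,0,0,0,1]
    - [0.007,0,0,0,0,0,1]
    - [0.009,0,0,0,0,0,1]
    - [0.011,0,0,0,0,0,1]
    - [0.011,0,0,0,0,0,1]

```text
time: 6.75
tcp_pos: [550.3, 83.6, 41.7]
tcp_rot: [3.141, 0.0, 0.105]
ft_force: [-2.1, -0.3, 1.3]
grip_width: 0.0
finger_force: 0.9
```

```bash
python3 look.py w3.png 30 30 0.0 wrist
```

```text
tcp [550.324  83.613  41.733] [-5.214 46.224 -0.001] F [-2.125 -0.275  1.284] 6.75
wrist [28.991 29.221 -0.017] 0.102
top none
side none
```

View pics/w3.png

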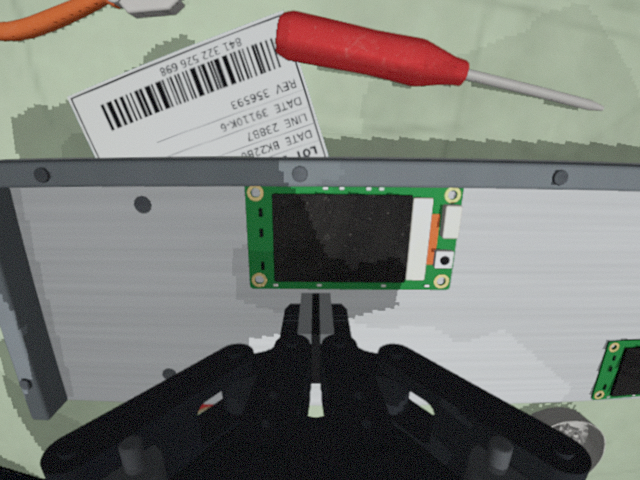

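The board's back edge (250–460, row ~186) now runs along the fence. I'll press 2 mm more to confirm contact by the force.

Request:
carry_out:
  steps:
    - [0.002,0,0,0,0,0,1]
    - [0.004,0,0,0,0,0,1]
    - [0.004,0,0,0,0,0,1]

```text
time: 7.48
tcp_pos: [550.7, 83.5, 41.5]
tcp_rot: [3.141, 0.004, 0.105]
ft_force: [-13.6, -2.2, 7.7]
grip_width: -0.2
finger_force: 6.6
```

Contact is confirmed at 14 N. I'll back off, lift and go round to the trailing edge.

Request:
carry_out:
  steps:
    - [-0.02,0,0,0,0,0,1]
    - [-0.03,0,-0.03,0,0,0,1]
    - [-0.03,-0.04,-0.08,0,0,0,1]
    - [0.0,-0.12,-0.08,0,0,0,1]
    - [0.069,-0.12,-0.08,0,0,0,1]
    - [0.069,-0.12,-0.08,0,0,0,1]
    - [0.069,-0.12,-0.03,0,0,0,1]
    - [0.069,-0.12,0.0,0,0,0,1]
    - [0.069,-0.12,0.0,0,0,0,1]

```text
time: 8.6
tcp_pos: [580.0, 147.1, 41.5]
tcp_rot: [3.141, 0.001, 0.105]
ft_force: [-0.6, -0.9, 0.2]
grip_width: -0.0
finger_force: 0.0
```

```bash
python3 look.py w4.png 30 30 0.0 wrist
```

```text
tcp [579.988 147.063  41.464] [ 30.996 106.18   -0.001] F [-0.555 -0.876  0.225] 8.6
wrist [24.564 29.607 -0.001] 0.229
top none
side [14.928 30.148 -0.012] 0.777
   small [ -41.767 -142.078    0.044] 0.332
```

View pics/w4.png

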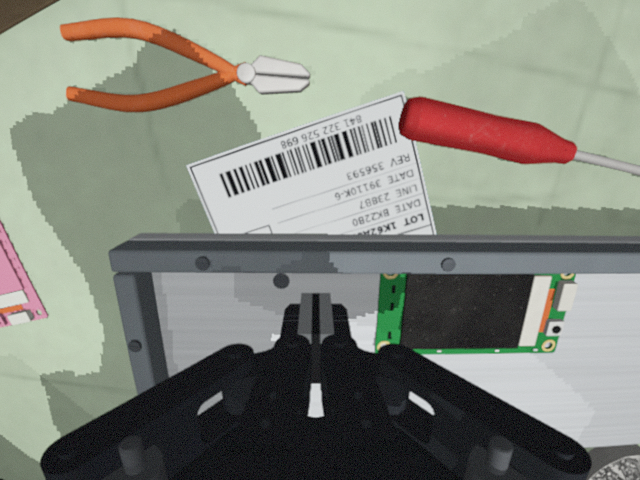

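The board lies flush at the fence, its left short edge at pixel column 378 and the fingers at (316,310) beside it. I'll slide it along the fence.

Request:
carry_out:
  steps:
    - [0,0.015,0,0,0,0,1]
    - [0,0.03,0,0,0,0,1]
    - [0,0.045,0,0,0,0,1]
    - [0.001,0.06,0,0,0,0,1]
    - [0.001,0.075,0,0,0,0,1]
    - [0.001,0.09,0,0,0,0,1]
    - [0.002,0.105,0,0,0,0,1]
    - [0.002,0.12,0,0,0,0,1]
    - [0.002,0.133,0,0,0,0,1]
    - [0.003,0.144,0,0,0,0,1]
    - [0.003,0.15,0,0,0,0,1]
    - [0.003,0.15,0,0,0,0,1]

```text
time: 10.5
tcp_pos: [590.0, 72.6, 41.8]
tcp_rot: [3.142, -0.0, 0.105]
ft_force: [0.4, -0.2, -0.2]
grip_width: 0.0
finger_force: 0.0
```

```bash
python3 look.py w5.png 30 -25 0.0 wrist
```

```text
tcp [589.985  72.618  41.842] [33.06  31.095 -0.001] F [ 0.355 -0.158 -0.172] 10.5
wrist [ 23.802 -23.599  -0.004] 0.396
   small [ -39.879 -145.961    0.125] 0.268
top none
side [ 13.333 -21.459   0.008] 0.934
   small [ -45.076 -142.664    0.051] 0.348
```

View pics/w5.png

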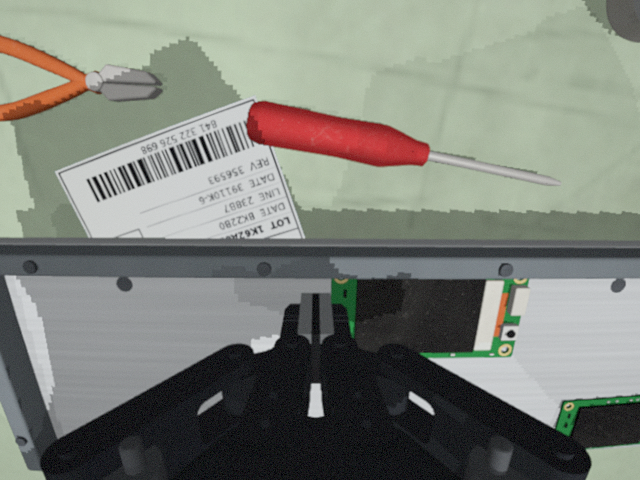

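The board slides flat, still along the fence (right end at about (515,285)), with the finger touching at column 333. Carrying on.

Request:
carry_out:
  steps:
    - [0,0.013,0,0,0,0,1]
    - [0,0.028,0,0,0,0,1]
    - [0,0.043,0,0,0,0,1]
    - [0,0.058,0,0,0,0,1]
    - [0,0.073,0,0,0,0,1]
    - [0,0.088,0,0,0,0,1]
    - [0,0.103,0,0,0,0,1]
    - [0,0.118,0,0,0,0,1]
    - [0,0.133,0,0,0,0,1]
    - [0,0.144,0,0,0,0,1]
    - [0,0.15,0,0,0,0,1]
    - [0,0.15,0,0,0,0,1]

```text
time: 12.4
tcp_pos: [597.8, -2.0, 41.8]
tcp_rot: [3.142, -0.0, 0.105]
ft_force: [0.3, -0.1, -0.2]
grip_width: -0.3
finger_force: 0.0
```

Request:
carry_out:
  steps:
    - [0,0.013,0,0,0,0,1]
    - [0,0.028,0,0,0,0,1]
    - [0,0.043,0,0,0,0,1]
    - [0,0.058,0,0,0,0,1]
    - [0,0.073,0,0,0,0,1]
    - [0,0.088,0,0,0,0,1]
    - [0,0.1,0,0,0,0,1]
    - [0,0.11,0,0,0,0,1]
    - [0,0.117,0,0,0,0,1]
    - [0,0.12,0,0,0,0,1]
    - [0,0.12,0,0,0,0,1]

```text
time: 13.78
tcp_pos: [604.1, -61.5, 41.8]
tcp_rot: [3.141, -0.0, 0.105]
ft_force: [0.0, -0.3, 0.6]
grip_width: 0.3
finger_force: 0.0
```

```bash
python3 look.py w6.png 30 -161 0.0 wrist
```

```text
tcp [604.146 -61.547  41.802] [  32.948 -103.815   -0.001] F [ 0.007 -0.269  0.612] 13.775
wrist [  25.309 -159.462    0.05 ] 0.437
top [  28.083 -159.364    0.012] 8.929
   small [ -41.964 -140.344    0.04 ] 0.837
side [  23.069 -161.977    0.075] 0.833
   small [ -41.767 -142.078    0.044] 3.037
```

View pics/w6.png

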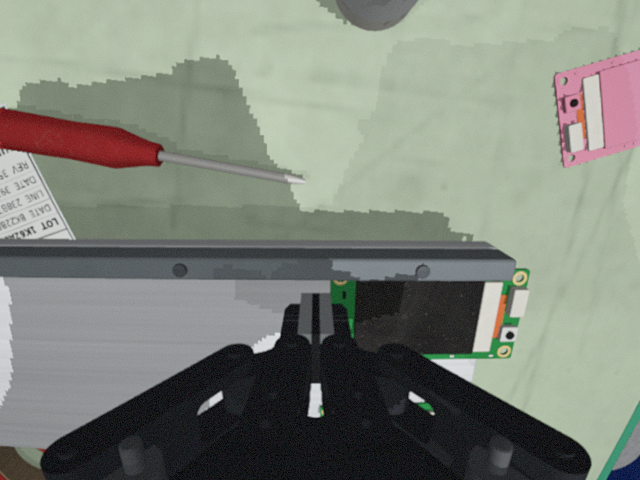

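The right end now sticks out past the ledge end (column 475) to column 513, about 17–20 mm. I'll push 13 mm more, then retreat back along the ledge, up and away.

Request:
carry_out:
  steps:
    - [0,0.008,0,0,0,0,1]
    - [0,0.016,0,0,0,0,1]
    - [0,0.022,0,0,0,0,1]
    - [0,0.026,0,0,0,0,1]
    - [0,0.026,0,0,0,0,1]
    - [0,0.0,0,0,0,0,1]
    - [0,-0.02,-0.05,0,0,0,1]
    - [0,-0.02,-0.15,0,0,0,1]
    - [-0.06,-0.02,-0.22,0,0,0,1]
    - [-0.1,-0.02,-0.22,0,0,0,1]
    - [-0.1,-0.02,-0.22,0,0,0,1]

```text
time: 15.6
tcp_pos: [552.5, -56.1, 152.4]
tcp_rot: [3.141, -0.0, 0.106]
ft_force: [1.0, 0.8, 0.3]
grip_width: 0.1
finger_force: 0.0
```

```bash
python3 look.py w7.png 30 -174 0.0 wrist
```

```text
tcp [552.463 -56.118 152.4  ] [-17.871 -92.949  -0.   ] F [0.999 0.75  0.272] 15.6
wrist [  29.208 -170.795    0.003] 0.056
   small [ -42.009 -142.184    0.031] 0.075
top none
side [  26.663 -170.167    0.01 ] 0.487
   small [ -42.479 -142.281    0.03 ] 0.127
```

View pics/w7.png

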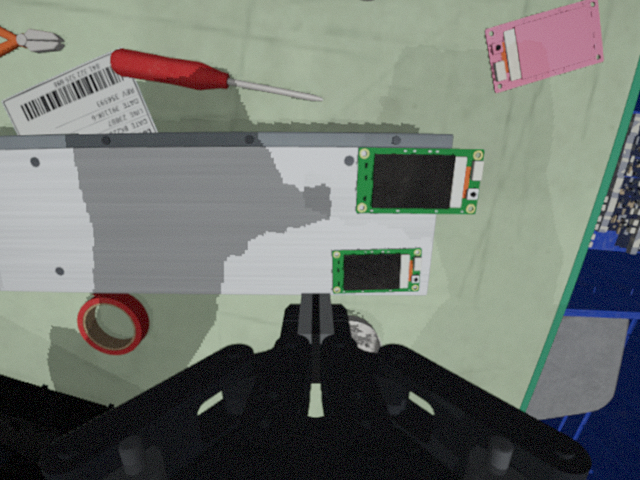

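The board lies flat along the fence with its right end out; the ledge end is at column ~430, the board's right edge at ~478–484. I'll measure the overhang against the ledge edge directly.

```bash
python3 - <<'E'
from h import *
np.set_printoptions(precision=1,suppress=True)
L=np.array([560.4,38.2,.106]);p=get_image("wrist");im=p["img"].astype(float)
def led(x): return inl([x[0],x[1],.106],L)[:2]
for r0 in (222,230,238):
    row=im[r0-1:r0+2,400:460,0].mean(0);c=400+np.argmin(np.gradient(cv2.GaussianBlur(row[None],(5,1),0)[0]))
    print(r0,c,row[15:50:3],led(at(p,(c+.5,r0),40)))
m=mask(p,"board",(596,-138));q,e=fit([(p,m)],(609,-128,.106),bd(49,94));print(inl(q,L),e)
for yy in range(160,212,10):
    c=np.flatnonzero(m[yy]);print(yy,c.min(),c.max(),led(at(p,(c.min(),yy),46)),led(at(p,(c.max()+1,yy),46)))
for d in tip_of(p,"ledge_end")+tip_of(p,"board_edge"): uv=np.array(d["location"])*[640,480];print(d["conf"],uv,led(at(p,uv,40)))
cv2.imwrite("pics/w8.png",cv2.resize(p["img"][130:300,320:500,::-1],None,fx=3.5,fy=3.5,interpolation=cv2.INTER_CUBIC))
E
```

```text
222 435 [190.7 190.7 191.  191.7 192.3 191.7 191.  156.7 156.3 155.3 156.7 156.7] [  -1.7 -188.2]
230 433 [188.7 188.  188.3 188.  188.3 189.  181.7 158.3 159.3 157.7 157.7 159.3] [  -8.2 -187.3]
238 432 [193.  191.3 191.3 190.7 190.3 189.3 167.3 157.3 155.  156.3 157.3 156. ] [ -14.8 -187.2]
[  29.7 -170.3   -0. ] 0.04889328280331741
160 358 483 [  45.6 -125. ] [  46.3 -217. ]
170 357 482 [  38.5 -124.5] [  39.1 -217.3]
180 357 480 [  31.3 -124.8] [  31.8 -216.8]
190 356 479 [  24.  -124.3] [  24.4 -217.1]
200 356 477 [  16.5 -124.5] [  16.9 -216.6]
210 355 475 [   9.  -124.1] [   9.2 -216.2]
0.9 [488.5  66.7] [ 109.6 -214.7]
0.56 [478.  184.5] [  27.7 -217.9]
```

View pics/w8.png

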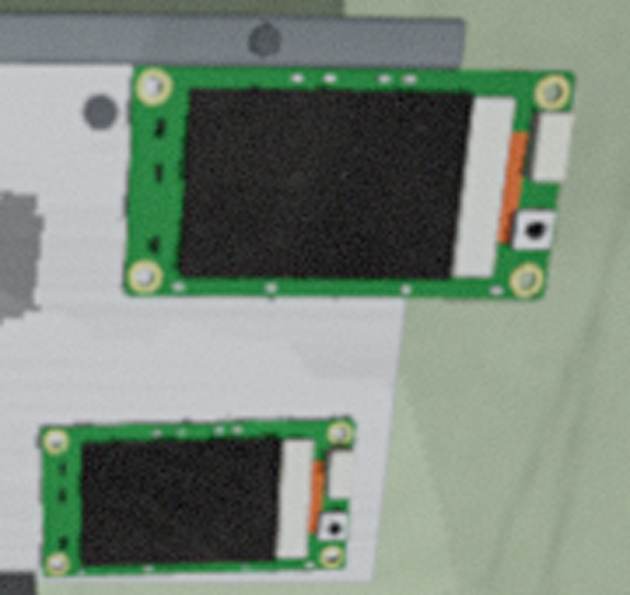

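The final crop shows the board straight against the fence. It overhangs by about 29.5 mm (31% of its length), and the small board hasn't moved. Handing in.

```bash
python3 -c "
from h import *
print(r.close_job())"
```

```text
the job is handed in; nothing more can be done
None
```

I pushed the larger board flat against the back fence, then slid it along until about 30 mm (31% of its length) sticks out at the open end. By the last camera check the small board had not moved, and I handed the job in about 16 s into the 45 s limit; no verdict came back.

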